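# Take the cap off the water filter, whichever way it unscrews

## Robot

A 6-joint arm with a two-finger parallel gripper is mounted at the origin on the work surface. World frame = base frame: x ahead of the robot, y to its left, z up, the work surface at z = 0. Lengths are in m, angles in rad, forces in N, time in s.
With the tool pointing down it reaches from about 0.375 to 0.9 m from the base axis. Payload 3.1 kg.
Tool frame: the origin (TCP) lies between the finger pads; the fingertips stand 22 mm ahead of it and the grasp point (between the pads) lies 3 mm ahead of it; z points along the fingers, y is the line along which they close (so a half turn about z gives the same grasp; the last joint's range is limited). The gripper opens to 87 mm and grips with 3 to 60 N. Pads are 19 mm wide; open, the fingers measure 117 mm over their backs; the gripper's body (75 mm by 190 mm) begins 51 mm behind the grasp point.
Start: joints at [0.966, 0.527, 1.433, -0, 1.181, -0.178], TCP at [0.259, 0.569, 0.212] pointing down, gripper open.
Joint ranges: [-3.08, 3.08], [-0.75, 2.2], [0.22, 2.44], [-1.43, 4.57], [0, 2.65], [-2.85, 2.85]. Speed limits (rad/s): [2.79, 2.79, 3.14, 3.14, 3.14, 3.14].

## Interface

Orientations are given as a unit quaternion [x, y, z, w].
In Python, from rig import get_obs, camera, get_calibration, hand_in, cut_out gives the robot as it stands.
- The arm moves only by the shell command python3 -m inch 'ROWS' [OPENING] [FORCE]. ROWS is JSON, one flat list of numbers, 6 for each row, row after row: the shift along the tool's x, y, z scaled (see below), then the turn, a rotation vector about the tool's x, y, z scaled (see below). A call has 1 to 20 rows; each row is the pose to reach, as a shift and turn from the pose commanded when the call began, along the tool's axes at that moment; what a row does not reach only later rows make up. The controller multiplies each number of a shift by 0.08 m and each number of a turn by 90 degrees. A row lasts 1/12 s, in which the tool goes at most 41.7 mm and 7.16 degrees, less where a joint would pass 70% of its speed; a pose out of reach is approached as far as the arm can. A call with a number of a shift or a turn outside -1 to 1 is refused whole. A call with a gripper value outside its range is refused whole. OPENING is the finger opening in mm, from 0 to 87, set as the call begins (- or left out, the last holds). The fingers move at their own pace and stop on an object; FORCE is the grip in N (left out, the last holds). Time passes only in rows, so rows that repeat a pose let the fingers close. It gives the time, the measured TCP pose, the force, the opening and the grip force at its end, in the units of the state.
- get_obs(): the state, without advancing time (a new reading comes with each control period).
- camera(name): name is "side" or "top" or "wrist"; returns the picture (480x640x3 uint8, red, green, blue); there is no depth.
- get_calibration(name): a dict with "vertical_fov" (degrees; the focal length in pixels is half the picture's height over the tangent of half this angle, whatever the lens; pixels are square), "cx", "cy" (the principal point, pixels), "T" (4x4, takes a point from camera to world coordinates). Camera axes: x right, y down, z forward; pixel columns grow to the right and rows downward; lengths in m; the calibration is good to about 2 mm. A picture is of the moment at which its call begins: read the wrist's pose just before it. get_calibration takes no time and is no camera call; for the wrist camera it gives the pose at the moment of the call.
- hand_in(): hands the job in; it is judged then, once.
Trained networks look in the newest picture that a camera, given by its name, has taken for a name from the list of things; names that differ only in an ending like _2 or _b are one class to them, and where a whole thing is asked for, a point or a joint stands for the part that bears it (a point fixed in the world has none). Each returns a list of dicts, best first, with "conf" (0 to 1); they miss things now and then, are a little off and sometimes report something else, mostly with a low value. They report only what shows in the picture. A call takes as long as a camera call. They do not tell look-alikes from the thing itself.
- cut_out(camera, thing): "region" (480x640 bool, what is visible of it) and "bbox" ([left, top, right, bottom] in pixels, round what is visible of it).
The state is a dict: "time": time; "q": joint angles; "joint_velocities": joint speeds; "joint_torque": joint torques, N m; "position": TCP position; "tool_rot": TCP orientation; "ft_force": force on the tool from outside, world axes, zero at the start; "moment": the same for the moment, N m; "grip_width": finger opening in m; "grip_force": force on a finger pad.
Only numpy, scipy, OpenCV 4.12 (cv2) and the standard library are available. Lean on these libraries where they do the work, as an engineer would, in place of code of your own. Each camera call takes 0.05 s, during which the arm holds its last target. There are 200 camera calls.

## Task

The filter cartridge under the blue cap is due for a change. Each cap of the twin filter has a quarter-turn thread, but nobody marked which is left-handed, so try the blue cap one way and, if it stops dead, the other; turn it until it is fully open, lift it off and finish while still holding it, level and about 10 cm above where it sat. Leave the white cap alone and do not push the other things on the counter around.

Things in the scene. Friction and masses are not known exactly. Their poses are not given: they have to be found in the camera images.
- stand: Twin water filter, fixed: base plate 150 x 290 x 12 mm, low block along its far (+x) edge (to 74 mm high), two clear upright housings 68 mm across (grey collars 73 mm) centred at x = 0, y = -80 and +80 mm of this frame. The caps sit on their flat shoulders, 132 mm above the counter. Origin: centre of the underside, on the counter; z up.
- blue_cap: Blue cap, on either housing; about 0.12 kg. Round, 56 mm across, 40 mm tall: solid grip 22 mm tall above a 2 mm thick skirt 18 mm tall, 55 mm across. Origin: centre of the skirt's lower rim; z up; x points along the white mark on top and starts along the stand's x within 3 degrees. Locked, it has about 2 mm of play up and 1.5 mm sideways.
- blue_cap_mark (a point): Outer end of the blue cap's white mark, 24 mm from its axis, 40 mm above its rim. Quarter-turn thread, hand unmarked and varying: one way a solid stop comes after 3 to 13 degrees, the other way it turns freely some 70 degrees to a second stop, where it lifts off. It does not rise in turning. Fingers holding it by friction slip round it once it is stopped.
- white_cap: The white cap with a black mark, on the other housing; same size and frame as the blue cap. To be left alone.
- white_cap_mark (a point): Outer end of the black mark on the white cap's top, 24 mm from its axis, 40 mm above its rim.
- cartridge: spare filter cartridge, white upright cylinder with orange ends, 48 mm across, 100 mm tall. Bystander; origin at the centre of its underside.
- tumbler: green glass tumbler, 68 mm across, 95 mm tall. Bystander; origin at the centre of its underside.
- seal: flat black rubber seal ring, 52 mm across, 6 mm thick, lying on the counter in front of the filter. Bystander; origin at the centre of its underside.
- mug: blue mug, 80 mm across, 90 mm tall. Bystander; origin at the centre of its underside.
- jam_jar: amber jar, 68 mm across, 100 mm tall. Bystander; origin at the centre of its underside.
- tin: tin with a green label, 72 mm across, 110 mm tall. Bystander; origin at the centre of its underside.
- bowl: white bowl, 130 mm across, 55 mm tall. Bystander; origin at the centre of its underside.
Not all that is in view belongs to the job. Several things have the shape of the blue_cap; the one meant has the colours described above.

How it is judged:
By the outcome, as a careful person would: the job done as asked, in the order asked, and still so for the second after the job is handed in, while the arm keeps its last pose, push and grip.
It also fails if it takes over 38 s, if anything falls off the work surface, if the arm or the gripper's body presses on something with over 40 N, if the wrist force passes 120 N, or if a joint passes its speed limit or range.

## Working session

There is one attempt and no reset: what is moved stays moved. The work goes in short steps, Python scripts to look and compute and a shell command to move; the robot and the scene stay as the last step left them, time stands still between calls to the robot, and variables do not carry over. Pictures are saved under pics/ and viewed, at most 10 in all, crops included, and the job is handed in when it is done.

```bash
ls; mkdir -p pics
python3 - <<'E'
from rig import *
import cv2,numpy as np
o=get_obs();print({k:np.round(v,3).tolist() for k,v in o.items()})
for n in("top","side"):
    im=camera(n);cv2.imwrite(f"pics/{n}0.png",im[:,:,::-1]);c=get_calibration(n);print(n,c['vertical_fov'],c['cx'],c['cy'],np.round(c['T'],3).tolist())
    for t in("blue_cap","white_cap","stand","blue_cap_mark","mug","cartridge","tumbler","seal","jam_jar","tin","bowl"):
        print(n,t,[(round(d['conf'],2),np.round(d['bbox']).tolist()) for d in cut_out(n,t)])
E
```

```text
pics
{'time': 0.0, 'q': [0.966, 0.529, 1.434, -0.0, 1.181, -0.179], 'joint_velocities': [-0.0, -0.0, 0.0, 0.001, 0.0, 0.0], 'joint_torque': [0.001, -44.004, -17.659, 0.063, 0.058, -0.0], 'position': [0.258, 0.568, 0.211], 'tool_rot': [0.212, 0.977, -0.001, -0.0], 'ft_force': [-0.143, -0.424, -0.122], 'moment': [-0.004, -0.019, -0.018], 'grip_force': 0.0, 'grip_width': 0.087}
top 52.64413851043614 320.25669832487483 234.3879401711959 [[0.029, -0.98, 0.196, 0.226], [-0.999, -0.025, 0.023, -0.012], [-0.018, -0.196, -0.98, 1.415], [0.0, 0.0, 0.0, 1.0]]
top blue_cap [(0.69, [320.0, 197.0, 341.0, 219.0]), (0.56, [302.0, 255.0, 324.0, 275.0])]
top white_cap [(0.91, [375.0, 197.0, 401.0, 219.0])]
top stand [(0.93, [306.0, 190.0, 406.0, 249.0])]
top blue_cap_mark [(0.71, [320.0, 197.0, 342.0, 220.0])]
top mug [(0.88, [134.0, 263.0, 175.0, 292.0])]
top cartridge [(0.88, [267.0, 203.0, 291.0, 228.0])]
top tumbler [(0.93, [429.0, 188.0, 454.0, 218.0])]
top seal [(0.66, [366.0, 258.0, 385.0, 276.0])]
top jam_jar [(0.77, [160.0, 200.0, 192.0, 229.0])]
top tin [(0.62, [471.0, 199.0, 510.0, 227.0])]
[... 322 characters left out ...]
de white_cap [(0.64, [383.0, 234.0, 405.0, 264.0])]
side stand [(0.57, [303.0, 221.0, 428.0, 326.0])]
side blue_cap_mark [(0.64, [325.0, 203.0, 349.0, 229.0]), (0.61, [275.0, 260.0, 303.0, 291.0])]
side mug [(0.68, [143.0, 184.0, 189.0, 228.0]), (0.61, [328.0, 204.0, 353.0, 228.0]), (0.46, [218.0, 160.0, 242.0, 202.0])]
side cartridge [(0.9, [288.0, 200.0, 311.0, 243.0])]
side tumbler [(0.84, [443.0, 282.0, 478.0, 331.0]), (0.46, [381.0, 230.0, 408.0, 259.0])]
side seal [(0.74, [332.0, 316.0, 358.0, 335.0]), (0.28, [328.0, 207.0, 354.0, 230.0])]
side jam_jar [(0.66, [218.0, 162.0, 242.0, 200.0])]
side tin [(0.81, [491.0, 318.0, 538.0, 382.0])]
side bowl [(0.74, [401.0, 381.0, 471.0, 449.0])]
```

```bash
cat > h.py <<'E'
import numpy as np,cv2
from rig import *
def K(c):
    f=240/np.tan(np.radians(c['vertical_fov'])/2); return f
def ray(c,u,v):
    f=K(c);d=c['T'][:3,:3]@np.array([(u-c['cx'])/f,(v-c['cy'])/f,1]);return np.array(c['T'][:3,3]),d
def atz(c,u,v,z):
    p,d=ray(c,u,v);return p+d*(z-p[2])/d[2]
def proj(c,P):
    T=np.array(c['T']);q=T[:3,:3].T@(np.array(P)-T[:3,3]);f=K(c);return np.array([c['cx']+f*q[0]/q[2],c['cy']+f*q[1]/q[2]])
E
python3 - <<'E'
from h import *
a=cv2.imread('pics/top0.png')[170:320,250:520];b=cv2.imread('pics/side0.png')[180:400,260:560]
a=cv2.resize(a,(792,440),interpolation=cv2.INTER_CUBIC)[:300]
b=cv2.resize(b,(409,300),interpolation=cv2.INTER_CUBIC)
o=np.zeros((600,800,3),np.uint8);o[:300,:792]=a;o[300:,:409]=b;cv2.imwrite('pics/m.png',o)
ct,cs=[get_calibration(n) for n in('top','side')]
for n,u,v,z in(('blue',330.5,208,.155),('white',388,208,.155),('decoy?',313,265,.02),('cart',279,215.5,.05),('tumb',441.5,203,.05),('seal',375.5,267,.003),('mug',154,278,.045),('jar',176,215,.05),('tin',490,213,.055),('bowl',483,288,.03)):
    P=atz(ct,u,v,z);print(n,P.round(3),proj(cs,P).round())
E
```

```text
blue [ 0.55  -0.007  0.155] [340. 216.]
white [ 0.554 -0.16   0.155] [392. 245.]
decoy? [0.413 0.04  0.02 ] [287. 277.]
cart [0.551 0.142 0.05 ] [300. 224.]
tumb [ 0.6   -0.327  0.05 ] [462. 306.]
seal [ 0.415 -0.142  0.003] [342. 321.]
mug [0.361 0.49  0.045] [169. 202.]
jar [0.545 0.442 0.05 ] [231. 181.]
tin [ 0.572 -0.464  0.055] [514. 348.]
bowl [ 0.359 -0.444  0.03 ] [442. 419.]
```

View pics/m.png

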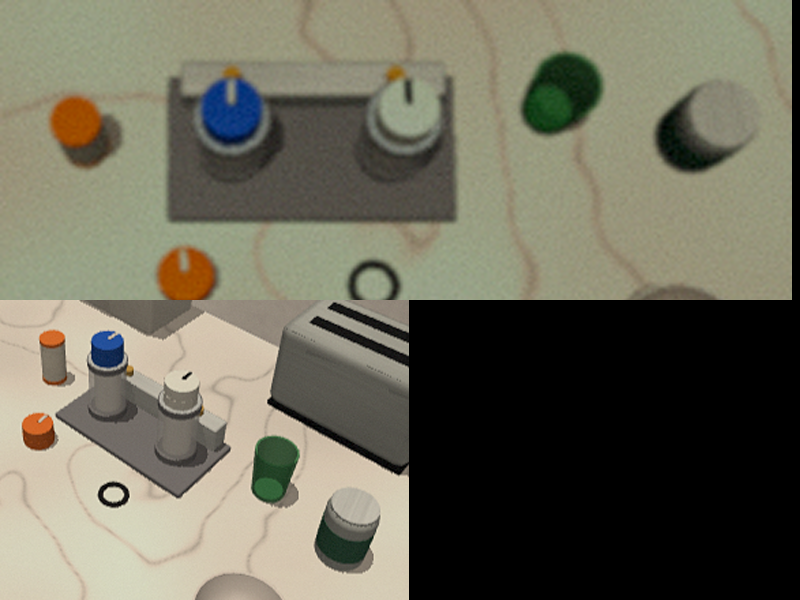

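Candidates in the top view: blue cap with a white mark on the left housing at (329,208), orange look-alike on the counter at (313,265), white cap at (388,208). The blue one on the housing is the target, at about (0.55, -0.005), and the crop confirms it.

```bash
R='[-0.3,-0.24,-0.04,0,0,0,-0.6,-0.48,-0.04,0,0,0,-0.9,-0.71,-0.04,0,0,0]'
python3 -m inch '[-0.3,-0.24,-0.04,0,0,0,-0.6,-0.48,-0.04,0,0,0,-0.9,-0.71,-0.04,0,0,0]'
python3 -m inch '[-0.3,-0.24,-0.04,0,0,0,-0.6,-0.48,-0.04,0,0,0,-0.9,-0.71,-0.04,0,0,0]'
python3 -m inch '[-0.3,-0.24,-0.04,0,0,0,-0.6,-0.48,-0.04,0,0,0,-0.9,-0.71,-0.04,0,0,0]'
python3 -m inch '[-0.3,-0.24,-0.04,0,0,0,-0.6,-0.48,-0.04,0,0,0,-0.9,-0.71,-0.04,0,0,0]'
python3 -m inch '[-0.3,-0.24,-0.04,0,0,0,-0.6,-0.48,-0.04,0,0,0,-0.9,-0.71,-0.04,0,0,0]'
```

```text
time: 1.45
position: [0.3008, 0.4868, 0.2156]
tool_rot: [0.211, 0.977, 0.0, 0.0]
ft_force: [1.0, 0.0, 0.5]
grip_width: 0.0873
grip_force: 0.0
time: 1.7
position: [0.3432, 0.4047, 0.219]
tool_rot: [0.212, 0.977, 0.0, 0.0]
ft_force: [0.8, -0.6, 0.6]
grip_width: 0.0865
grip_force: 0.0
time: 1.95
position: [0.3854, 0.3231, 0.2223]
tool_rot: [0.212, 0.977, 0.0, 0.0]
ft_force: [0.3, 0.9, 0.1]
grip_width: 0.0874
grip_force: 0.0
time: 2.2
position: [0.4274, 0.2415, 0.2256]
tool_rot: [0.212, 0.977, 0.0, 0.0]
ft_force: [0.3, 0.1, 0.5]
grip_width: 0.0868
grip_force: 0.0
time: 2.45
position: [0.4695, 0.1599, 0.2288]
tool_rot: [0.212, 0.977, 0.0, 0.0]
ft_force: [0.2, 0.1, -1.1]
grip_width: 0.0871
grip_force: 0.0
```

```bash
python3 -m inch '[-0.3,-0.24,-0.04,0,0,0.07,-0.6,-0.48,-0.04,0,0,0.15,-0.9,-0.71,-0.04,0,0,0.22,-0.9,-0.71,-0.04,0,0,0.3,-0.9,-0.71,-0.04,0,0,0.37,-0.9,-0.71,-0.04,0,0,0.44,-0.9,-0.71,-0.04,0,0,0.52,-0.9,-0.71,-0.04,0,0,0.6,-0.9,-0.71,-0.04,0,0,0.67,-0.9,-0.71,-0.04,0,0,0.73,-0.9,-0.71,-0.04,0,0,0.73]'
python3 - <<'E'
from h import *
o=get_obs();print(o['position'],o['tool_rot'],o['q'])
c=get_calibration('wrist');im=camera('wrist');cv2.imwrite('pics/w1.png',im[:,:,::-1])
print(np.round(c['T'],3).tolist())
for t in('blue_cap','white_cap','blue_cap_mark'):
    for d in cut_out('wrist',t):
        b=d['bbox'];u=np.array(b).reshape(2,2).mean(0);print(t,round(d['conf'],2),np.round(b),atz(c,*u,.172).round(4))
E
```

```text
time: 3.37
position: [0.5109, 0.0798, 0.2317]
tool_rot: [0.709, 0.706, 0.0, 0.0]
ft_force: [0.5, -0.4, -0.5]
grip_width: 0.087
grip_force: 0.0
[0.51093778 0.07984137 0.23165606] [7.08632037e-01 7.05578216e-01 9.68016358e-05 9.09173103e-05] [-6.13302766e-02  3.57988245e-01  1.67771651e+00  2.68604202e-05
  1.10562338e+00 -5.70235644e-02]
[[1.0, -0.004, -0.001, 0.511], [-0.004, -0.965, -0.262, 0.151], [-0.0, 0.262, -0.965, 0.402], [0.0, 0.0, 0.0, 1.0]]
blue_cap 0.97 [334. 300. 414. 376.] [0.5514 0.0158 0.172 ]
blue_cap 0.85 [198. 218. 259. 272.] [0.4539 0.084  0.172 ]
blue_cap_mark 0.85 [330. 299. 410. 374.] [0.5488 0.0171 0.172 ]
blue_cap_mark 0.74 [200. 214. 260. 273.] [0.4553 0.085  0.172 ]
```

View pics/w1.png

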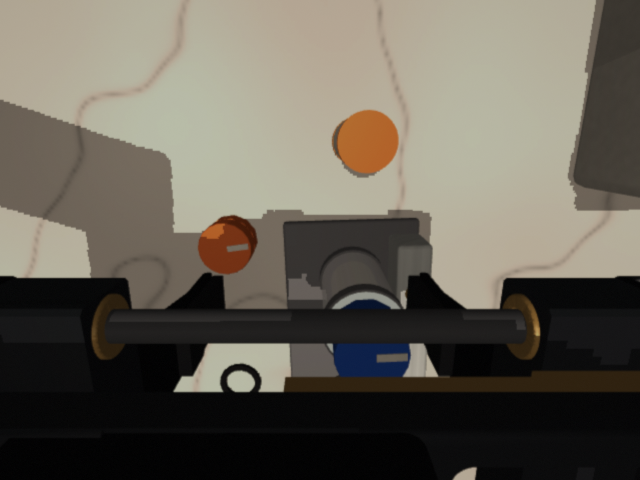

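The wrist view shows the blue cap at about (371,355) with its mark along +x, ending at (407,357), and the orange look-alike at (226,247). The bar hides part of the cap, so I'll fit its top circle using the side and top views too.

Run:
```python
from h import *
from scipy.optimize import least_squares
w=get_calibration('wrist')
im=cv2.imread('pics/w1.png').astype(int)
print('mark end',atz(w,407,357.5,.172).round(4),'inner',atz(w,378,358.5,.172).round(4))
for u,v in((371.5,355),(371.5,358)):print(atz(w,u,v,.172).round(4))
# blob of blue in each view, silhouette compare with cylinder
th=np.linspace(0,2*np.pi,60)
def sil(c,x,y):
    P=[(x+.028*np.cos(t),y+.028*np.sin(t),z) for t in th for z in(.150,.172)]
    return np.array([proj(c,p) for p in P])
m={}
for n,f in(('top','top0'),('side','side0'),('wrist','w1')):
    im=cv2.imread(f'pics/{f}.png').astype(int);k=((im[...,0]>im[...,2]+45)&(im[...,0]>im[...,1]+25)).astype(np.uint8)
    N,L,S,C=cv2.connectedComponentsWithStats(k)
    c=get_calibration(n);g=proj(c,(.55,-.003 ,.165))
    for i in range(1,N):
        if S[i,4]>60:print(n,S[i].tolist(),C[i].round(1))
    for y in(-.01,0,.01):
        s=sil(c,.551,y);print(n,y,s.min(0).round(1),s.max(0).round(1))
```

```text
mark end [5.757e-01 5.000e-04 1.720e-01] inner [ 5.552e-01 -3.000e-04  1.720e-01]
[0.5504 0.0025 0.172 ]
[5.505e-01 1.000e-04 1.720e-01]
top [319, 197, 20, 21, 313] [328.5 207.5]
top -0.01 [321.1 195.8] [342.3 218.3]
top 0 [317.3 195.7] [338.5 218.2]
top 0.01 [313.5 195.6] [334.7 218.1]
side [327, 203, 24, 26, 525] [338.  215.8]
side -0.01 [329.5 203.3] [353.6 225.3]
side 0 [326.5 201.6] [350.5 223.5]
side 0.01 [323.5 199.9] [347.3 221.6]
wrist [334, 344, 76, 32, 1977] [368.2 359.5]
wrist -0.01 [331.4 320.4] [410.6 403.4]
wrist 0 [331.5 308.3] [411.6 391.8]
wrist 0.01 [331.7 296. ] [412.6 380. ]
```

```bash
python3 -m inch '[-0.3,0.2,0,0,0,0,-0.6,0.4,0,0,0,0,-0.98,0.5,0,0,0,0,-0.98,0.5,0,0,0,0]'
python3 -m inch '[-0.03,0,0.2,0,0,0,-0.03,0,0.4,0,0,0,-0.03,0,0.6,0,0,0,-0.03,0,0.75,0,0,0,-0.03,0,0.85,0,0,0,-0.03,0,0.85,0,0,0]'
python3 -m inch '[0,0,0,0,0,0,0,0,0,0,0,0,0,0,0,0,0,0,0,0,0,0,0,0,0,0,0,0,0,0,0,0,0,0,0,0,0,0,0,0,0,0,0,0,0,0,0,0]' 45 25
```

```text
time: 3.9
position: [0.5535, -0.0034, 0.2318]
tool_rot: [0.709, 0.705, -0.0, 0.002]
ft_force: [-0.4, 0.4, 0.4]
grip_width: 0.087
grip_force: 0.0
time: 4.4
position: [0.5492, -0.0005, 0.1619]
tool_rot: [0.708, 0.706, -0.001, -0.002]
ft_force: [0.6, 0.0, 0.3]
grip_width: 0.0871
grip_force: 0.0
time: 5.07
position: [0.5507, -0.0011, 0.1637]
tool_rot: [0.708, 0.706, 0.0, 0.0]
ft_force: [-0.4, -0.4, -0.9]
grip_width: 0.0466
grip_force: 0.0
```

Run:
```python
from h import *
o=get_obs();print(o['position'],o['grip_width'],o['grip_force'],o['ft_force'],o['moment'])
a=camera('side')[150:300,260:460,::-1];cv2.imwrite('pics/s2.png',cv2.resize(a,(800,600),interpolation=cv2.INTER_CUBIC))
o=get_obs();print(o['grip_width'],o['grip_force'])
```

```text
[ 0.55067048 -0.00108117  0.16368886] 0.046560807199098705 0.0 [-0.43082599 -0.36810593 -0.88811352] [-0.06051231  0.1159305   0.01026771]
0.046187914702245564 0.0
```

View pics/s2.png

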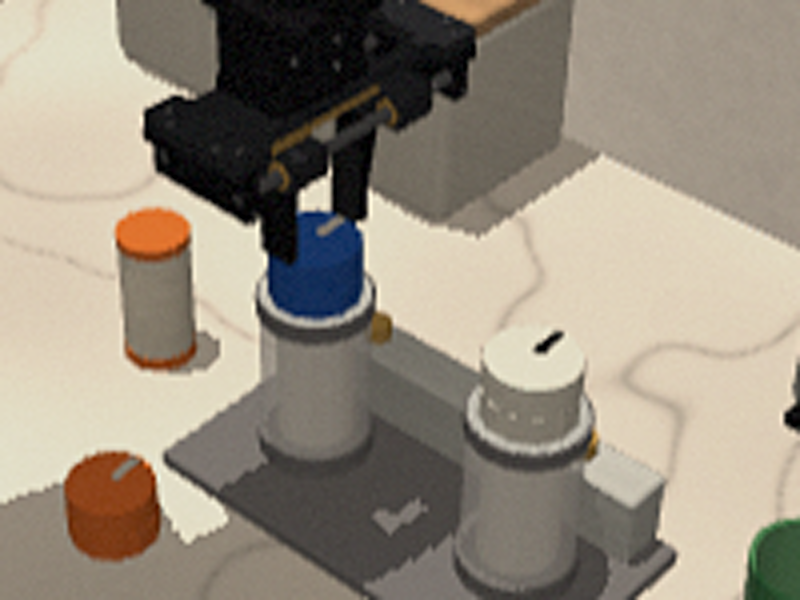

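Run:
```python
from h import *
c=get_calibration('side')
def s(P):return ((proj(c,P)-[260,150])*4).round()
for z in(.132,.142,.164,.172,.19):print(z,'mid',s((.5507,-.001,z)),'L',s((.5507-.024,-.001,z)),'R',s((.5507+.024,-.001,z)))
t,w=[get_calibration(n) for n in('top','wrist')]
print(w['T'].round(3))
from scipy.optimize import least_squares
# triangulate cap mark outer ends: side crop (342,220), cap top centre (315,238)
for z in(.15,.172,.19):print(z,atz(c,315/4+260,238/4+150,z).round(3),atz(c,535/4+260,352/4+150,z).round(3))
for P in((.551,-.08-.08,.172),(.551,-.08+.08,.172),(.6,-.327,.095)):print(P,proj(t,P),s(P))
```

```text
0.132 mid [315. 289.] L [287. 307.] R [343. 272.]
0.142 mid [315. 276.] L [286. 294.] R [343. 258.]
0.164 mid [315. 246.] L [286. 264.] R [343. 229.]
0.172 mid [315. 235.] L [286. 253.] R [343. 218.]
0.19 mid [315. 210.] L [286. 228.] R [343. 193.]
[[ 1.    -0.002 -0.001  0.551]
 [-0.002 -0.965 -0.262  0.07 ]
 [-0.001  0.262 -0.965  0.334]
 [ 0.     0.     0.     1.   ]]
0.15 [0.57  0.018 0.15 ] [ 0.579 -0.145  0.15 ]
0.172 [ 0.549 -0.003  0.172] [ 0.557 -0.16   0.172]
0.19 [ 0.532 -0.02   0.19 ] [ 0.54  -0.173  0.19 ]
(0.551, -0.16, 0.172) [388.59583153 207.39832966] [528. 357.]
(0.551, 0.0, 0.172) [327.89985495 205.95613372] [314. 235.]
(0.6, -0.327, 0.095) [445.06935976 198.75861236] [823. 566.]
```

Run:
```python
from h import *
a=camera('top')[150:270,270:430,::-1];b=camera('wrist')[200:480,140:540,::-1]
o=np.zeros((600,800,3),np.uint8);o[:300,:400]=cv2.resize(a,(400,300),interpolation=cv2.INTER_CUBIC);o[300:580,:400]=b;
s=cv2.imread('pics/s2.png');o[:300,400:]=s[150:300,200:400].repeat(2,0).repeat(2,1)
cv2.imwrite('pics/m3.png',o)
t,w=[get_calibration(n) for n in('top','wrist')]
for z in(.142,.172):
    for dx in(-.031,0,.031):print(z,dx,((proj(t,(.551+dx,-.001,z))-[270,150])*2.5).round(),(proj(w,(.551+dx,-.001,z))-[140,-100]).round())
print(o.shape)
```

```text
0.142 -0.031 [145. 175.] [121. 371.]
0.142 0 [146. 147.] [176. 371.]
0.142 0.031 [146. 119.] [232. 371.]
0.172 -0.031 [145. 168.] [112. 393.]
0.172 0 [146. 140.] [177. 393.]
0.172 0.031 [146. 112.] [242. 393.]
(600, 800, 3)
```

View pics/m3.png

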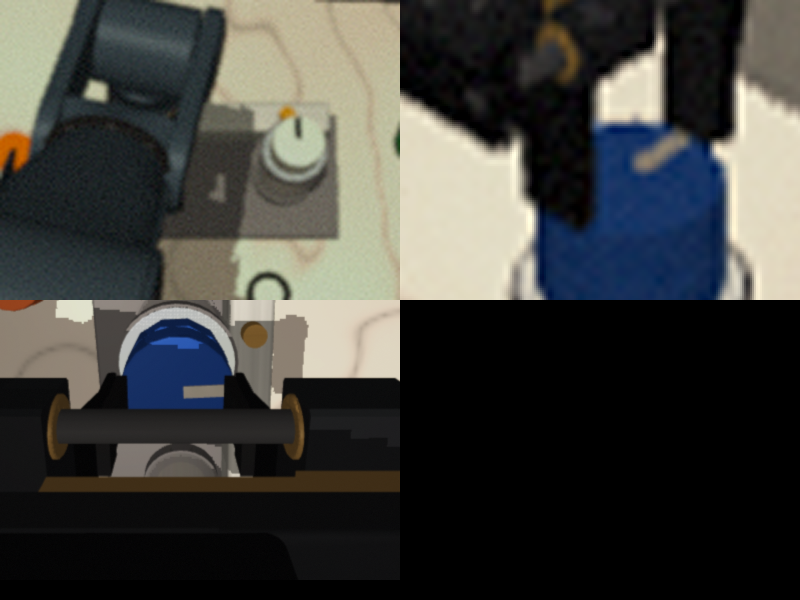

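The side and wrist views show that the fingertips are only about level with the cap's top (z≈0.172), with the fingers closed over it to 46 mm. The real fingertips sit about 30 mm higher than the reported TCP implies. I'll open, go about 26 mm lower by watching the force, and re-grip.

```bash
python3 -m inch '[0,0,-0.05,0,0,0,0,0,-0.05,0,0,0,0,0,-0.05,0,0,0,0,0,-0.05,0,0,0,0,0,-0.05,0,0,0,0,0,-0.05,0,0,0]' 80 25
python3 -m inch '[0,0,0.1,0,0,0,0,0,0.2,0,0,0,0,0,0.2,0,0,0]'
python3 -m inch '[0,0,0.09,0,0,0,0,0,0.18,0,0,0,0,0,0.18,0,0,0]'
python3 - <<'E'
from h import *
o=get_obs();print(o['ft_force'])
a=camera('side')[150:300,260:460,::-1];b=camera('wrist')[200:480,140:540,::-1]
o=np.zeros((600,800,3),np.uint8);o[:280,:400]=b;o[:300,400:]=cv2.resize(a,(800,600),interpolation=cv2.INTER_CUBIC)[100:400,150:550]
cv2.imwrite('pics/m4.png',o[:300])
E
```

```text
time: 5.72
position: [0.5506, -0.001, 0.1675]
tool_rot: [0.708, 0.706, -0.0, -0.0]
ft_force: [1.3, 0.4, -0.5]
grip_width: 0.0757
grip_force: 0.0
time: 5.97
position: [0.5491, -0.0008, 0.1495]
tool_rot: [0.708, 0.706, -0.001, -0.002]
ft_force: [-0.1, -0.1, -0.5]
grip_width: 0.0796
grip_force: 0.0
time: 6.22
position: [0.5495, -0.0009, 0.1354]
tool_rot: [0.708, 0.706, -0.001, -0.001]
ft_force: [-0.1, -0.1, -0.1]
grip_width: 0.0801
grip_force: 0.0
[-0.07528439 -0.06262826 -0.07395272]
```

View pics/m4.png

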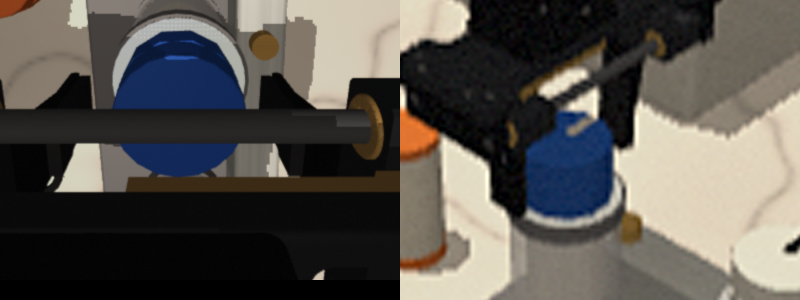

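Now the fingers straddle the cap, with tips at about z=0.14 just above the collar. Closing.

```bash
python3 -m inch '[0,0,0,0,0,0,0,0,0,0,0,0,0,0,0,0,0,0,0,0,0,0,0,0,0,0,0,0,0,0,0,0,0,0,0,0,0,0,0,0,0,0,0,0,0,0,0,0]' 45 25
python3 -c "
from rig import *;o=get_obs();print(o['moment'],o['q'][5])"
```

```text
time: 6.98
position: [0.5509, -0.0011, 0.1374]
tool_rot: [0.708, 0.706, 0.0, 0.0]
ft_force: [-0.4, 0.1, 1.2]
grip_width: 0.0556
grip_force: 25.0
[-0.02459246  0.01619161 -0.04398979] -0.20214087176200365
```

```bash
python3 -m inch '[0,0,0,0,0,-0.06,0,0,0,0,0,-0.12,0,0,0,0,0,-0.18,0,0,0,0,0,-0.22,0,0,0,0,0,-0.22,0,0,0,0,0,-0.22]'
python3 - <<'E'
from h import *
o=get_obs();print(o['moment'],o['ft_force'],np.round(o['q'],3))
for n in('wrist','side'):
    im=camera(n)[:,:,::-1];cv2.imwrite(f'pics/{n}5.png',im)
b=cv2.imread('pics/wrist5.png')[200:480,140:540]
a=cv2.resize(cv2.imread('pics/side5.png')[150:300,260:460],(800,600),interpolation=cv2.INTER_CUBIC)[100:400,150:550]
o=np.zeros((300,800,3),np.uint8);o[:280,:400]=b;o[:,400:]=a;cv2.imwrite('pics/m5.png',o)
E
```

```text
time: 7.48
position: [0.5509, -0.0011, 0.1374]
tool_rot: [0.577, 0.817, 0.0, 0.0]
ft_force: [-0.2, 0.6, 3.6]
grip_width: 0.0553
grip_force: 25.0
[-0.05728145  0.00814721  0.0508346 ] [-0.21205549  0.55880317  3.5945672 ] [-0.205  0.53   1.693 -0.     0.918 -0.546]
```

View pics/m5.png

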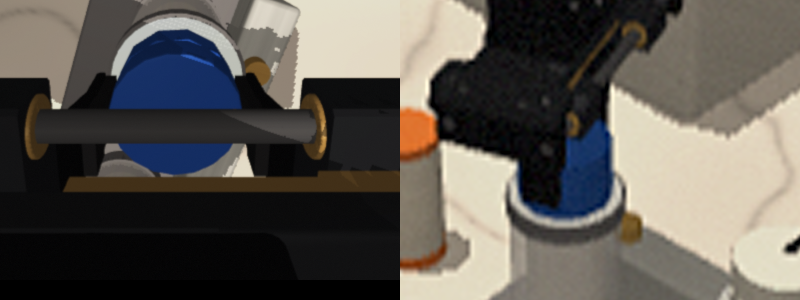

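After a 20° turn the moment is only 0.05 N·m, so the cap turns freely this way and the mark is hidden behind the bar. Continuing counter-clockwise.

```bash
python3 -m inch '[0,0,0,0,0,-0.06,0,0,0,0,0,-0.12,0,0,0,0,0,-0.18,0,0,0,0,0,-0.24,0,0,0,0,0,-0.3,0,0,0,0,0,-0.36,0,0,0,0,0,-0.4,0,0,0,0,0,-0.4]'
python3 -c "
from rig import *;o=get_obs();print(o['moment'],o['q'][5])"
python3 -m inch '[0,0,0,0,0,-0.05,0,0,0,0,0,-0.1,0,0,0,0,0,-0.1,0,0,0,0,0,-0.1]'
python3 -c "
from rig import *;o=get_obs();print(o['moment'],o['q'][5])"
```

```text
time: 8.25
position: [0.5509, -0.0011, 0.1374]
tool_rot: [0.295, 0.955, 0.0, 0.0]
ft_force: [0.1, 0.8, 3.6]
grip_width: 0.0552
grip_force: 25.0
[-0.01245074  0.0536426   0.03234582] -1.1762947323051565
time: 8.58
position: [0.5509, -0.0011, 0.1374]
tool_rot: [0.221, 0.975, -0.0, 0.0]
ft_force: [0.0, -0.1, 3.9]
grip_width: 0.0554
grip_force: 25.0
[ 0.04138197 -0.03062533  0.06545125] -1.329823853668534
```

```bash
python3 -m inch '[0,0,0,0,0,-0.05,0,0,0,0,0,-0.05,0,0,0,0,0,-0.05]' | grep rot
python3 -c "
from rig import *;o=get_obs();print(o['moment'])"
python3 -m inch '[0,0,0,0,0,-0.05,0,0,0,0,0,-0.05,0,0,0,0,0,-0.05]'| grep rot
python3 -c "
from rig import *;o=get_obs();print(o['moment'])"
python3 -m inch '[0,0,0,0,0,-0.05,0,0,0,0,0,-0.05,0,0,0,0,0,-0.05]'| grep rot
python3 - <<'E'
from h import *
o=get_obs();print(o['moment'],o['ft_force'],o['q'])
for n in('wrist','side'):
    im=camera(n)[:,:,::-1];cv2.imwrite(f'pics/{n}6.png',im)
b=cv2.imread('pics/wrist6.png')[200:480,140:540]
a=cv2.resize(cv2.imread('pics/side6.png')[150:300,260:460],(800,600),interpolation=cv2.INTER_CUBIC)[100:400,150:550]
o=np.zeros((300,800,3),np.uint8);o[:280,:400]=b;o[:,400:]=a;cv2.imwrite('pics/m6.png',o)
E
```

```text
tool_rot: [0.183, 0.983, -0.0, 0.0]
[ 0.04775957 -0.01340339  0.07272345]
tool_rot: [0.144, 0.99, 0.0, 0.001]
[ 0.03027174 -0.41577323 -0.32955186]
tool_rot: [0.106, 0.994, 0.0, 0.0]
[ 0.06548282 -0.18653003 -0.67438738] [0.15190813 0.71697255 4.49995036] [-2.04920886e-01  5.30355147e-01  1.69302558e+00  8.00828797e-04
  9.17954743e-01 -1.56463376e+00]
```

View pics/m6.png

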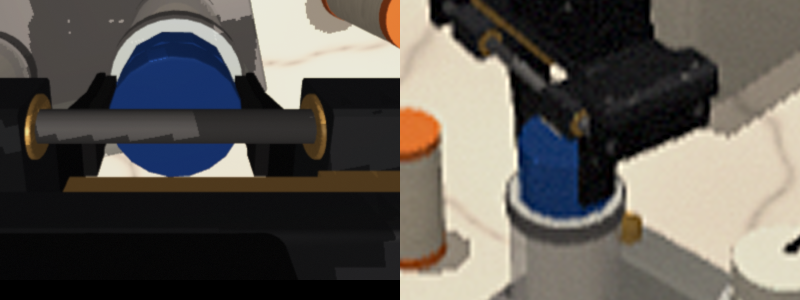

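The moment jumped to -0.67 N·m after about 72° of free turning, so that is the open stop. Lifting gently.

```bash
python3 -m inch '[0,0,-0.03,0,0,0,0,0,-0.06,0,0,0,0,0,-0.06,0,0,0]'
python3 -m inch '[0,0,-0.05,0,0,0,0,0,-0.1,0,0,0,0,0,-0.1,0,0,0]'
```

```text
time: 9.68
position: [0.5502, -0.0006, 0.1398]
tool_rot: [0.104, 0.995, 0.0, -0.001]
ft_force: [3.4, 0.9, -9.1]
grip_width: 0.0555
grip_force: 25.0
time: 9.93
position: [0.5503, -0.0002, 0.1487]
tool_rot: [0.103, 0.995, 0.001, -0.001]
ft_force: [1.4, 1.9, -0.4]
grip_width: 0.0555
grip_force: 25.0
```

```bash
python3 -m inch '[0,0,-0.15,0,0,0,0,0,-0.35,0,0,0,0,0,-0.55,0,0,0,0,0,-0.7,0,0,0,0,0,-0.8,0,0,0,0,0,-0.8,0,0,0,0,0,-0.8,0,0,0,0,0,-0.8,0,0,0]'
python3 - <<'E'
from h import *
o=get_obs();print(o['moment'],o['ft_force'])
im=camera('side')[:,:,::-1];cv2.imwrite('pics/side7.png',im)
a=cv2.resize(im[120:300,240:480],(800,600),interpolation=cv2.INTER_CUBIC);cv2.imwrite('pics/m7.png',a)
c=get_calibration('side')
for z in(.196,.2,.21,.232,.236):print(z,((proj(c,(.5505,-.001,z))-[240,120])*10/3).round(),((proj(c,(.5505-.0275*.707,-.001-.0275*.707,z))-[240,120])*10/3).round())
E
```

```text
time: 10.6
position: [0.5495, -0.001, 0.213]
tool_rot: [0.103, 0.995, -0.0, -0.001]
ft_force: [0.2, 0.2, -0.9]
grip_width: 0.0555
grip_force: 25.0
[ 0.01244604  0.01062779 -0.01402474] [ 0.15003047  0.21030438 -0.85787141]
0.196 [329. 268.] [329. 292.]
0.2 [329. 264.] [329. 287.]
0.21 [329. 252.] [329. 275.]
0.232 [329. 225.] [329. 248.]
0.236 [329. 220.] [329. 243.]
```

View pics/m7.png

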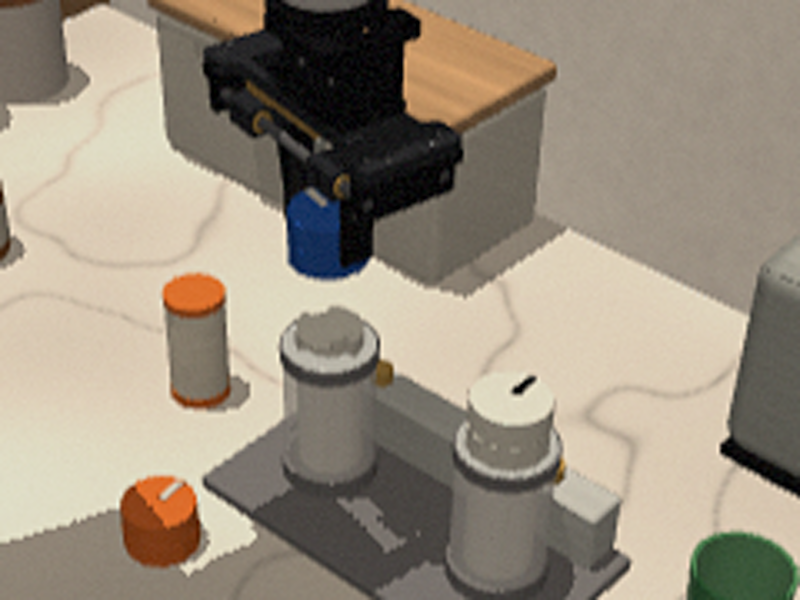

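The blue cap is off the housing and level, with its rim at about z=0.208 (front edge at (328,278)), the white cap untouched. I'll raise it the last 24 mm and check.

```bash
python3 -m inch '[0,0,-0.1,0,0,0,0,0,-0.2,0,0,0,0,0,-0.29,0,0,0,0,0,-0.29,0,0,0,0,0,-0.29,0,0,0,0,0,-0.29,0,0,0,0,0,-0.29,0,0,0,0,0,-0.29,0,0,0,0,0,-0.29,0,0,0,0,0,-0.29,0,0,0]' - 25
python3 - <<'E'
from h import *
im=camera('side')[:,:,::-1].astype(int);k=((im[...,0]>im[...,2]+45)&(im[...,0]>im[...,1]+25)).astype(np.uint8)
N,L,S,C=cv2.connectedComponentsWithStats(k);c=get_calibration('side')
print([S[i].tolist() for i in range(1,N) if S[i,4]>60])
for z in(.222,.232,.242):print(z,proj(c,(.5505-.0275*.707,-.001-.0275*.707,z)).round(1))
E
```

```text
time: 11.48
position: [0.5505, -0.001, 0.2369]
tool_rot: [0.103, 0.995, 0.0, -0.0]
ft_force: [0.4, 0.8, -1.8]
grip_width: 0.0557
grip_force: 25.0
[[326, 168, 24, 26, 369]]
0.222 [338.8 198.2]
0.232 [338.8 194.5]
0.242 [338.8 190.7]
```

```bash
python3 -c "
from rig import *;print(hand_in())"
```

```text
the job is handed in; nothing more can be done
None
```

The blue cap opened counter-clockwise to its stop after about 72°, was lifted off, and was handed in at about 11.5 s still held level with its rim about 10 cm above where it sat; the white cap and the other things were not touched.

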